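Roll the sample jar up the reader's loading chute

TASK

Put the fingertips behind the blue-lidded sample jar lying at the low end of the sloped chute, and push it steadily up the slope, over the crest and into the seat against the black reader block, so that it stays there and does not roll back once you let go and move clear. Only push it: do not lift it off the chute floor and do not flick it or let it race along the chute. Leave the bottle, the beaker and the white-lidded jar standing where they are.

Things in the scene. Friction and masses are not known exactly. Their poses are not given: they have to be found in the camera images.
- jar: closed sample jar, smooth cylinder 48 mm in diameter, 70 mm long, 110 to 230 g, green with white band and blue lid, lying across the chute so that it rolls along it. Origin: middle of its axis; y is the jar's axis (lid at +y), x and z turn as it rolls. Starts at rest against the low red lip, origin 118 mm on the -x side of the chute's origin, 48 mm above the table
- chute: loading chute fixed to the counter. Origin on the table (z = 0), x level and pointing along it to the uphill end with the black reader block, z up. Footprint x -145 to +175 mm, y -55 to +55 mm. Floor 76 mm wide between white side walls. It rises towards +x from x = -133 mm (22 mm above the table) to the crest; a jar let go before the crest rolls back down
- slope: the rising floor of the chute, fixed to it at 0.14 rad. Origin on the floor at the crest, mid-width; x points up the slope along the floor, y across, z out of it. Side walls 12 mm high above it. The red lip at its low end is 8 mm high, 4 mm thick, with nothing behind it, so a finger fits behind the jar above the lip. Jar's origin is 24 mm above the floor
- crest (a point): mid-width point on the crest line of the floor: 80 mm along the chute's x, 52 mm above the table. Beyond it a short floor falls towards +x at 0.20 rad to the reader block, with side walls 18 mm above it; a jar past the crest rolls on by itself into the seat
- seat (a point): where the jar's origin lies when the jar is seated, touching the reader block: 109 mm along the chute's x, mid-width, 71 mm above the table. The block's upright face is 24 mm further along +x, 100 mm wide, its top 87 mm above the table
- reagent: bystander: amber reagent bottle with a white cap, 56 mm diameter, 85 mm tall, standing on the counter beside the chute; origin at the centre of its underside
- beaker: bystander: empty glass beaker, 60 mm diameter, 75 mm tall, standing on the counter beside the chute; origin at the centre of its underside
- spare_jar: bystander: jar of the same size with a white lid, standing upright, 48 mm diameter, 70 mm tall, on the counter beside the chute; origin at the centre of its underside
Mind the look-alikes: they are no part of the job. What is shaped like the jar but pink is not meant.

How it is judged:
On the way, in this order (a step that is already met when the one before it is completed fails the run):
1. the jar has been rolled part of the way up the slope (x of jar in the frame of slope between -0.13 and -0.01 m and z of jar in the frame of slope above 0.018 m), for 0.1 s.
2. the jar has come to the seat against the reader block (distance between jar and seat below 0.008 m and linear speed of jar below 0.05 m/s), for 0.1 s.
At the end, for the whole second after the job is handed in: the jar rests in the seat behind the crest, its middle within 8 mm of the seat point, its axis square across the chute within 0.15 rad, not moving (under 20 mm/s), and the three bystanders stand upright within 20 mm of where they began (distance between jar and seat below 0.008 m and angle between the y axis of jar and the y axis of chute, either way round below 0.15 rad and linear speed of jar below 0.02 m/s and distance of each of reagent, beaker, spare_jar from where it was at the start of the episode below 0.02 m and angle between each of reagent, beaker, spare_jar's own z axis and vertical below 0.2 rad); the robot touches nothing.
It fails at once if the jar is lifted more than 8 mm off the chute floor (z of jar in the frame of slope above 0.032 m).
It fails at once if the jar is flicked or let race along the chute (faster than 0.5 m/s) (linear speed of jar above 0.5 m/s).
It fails at once if the jar leaves the chute (y of jar in the frame of chute above 0.03 m or y of jar in the frame of chute below -0.03 m or x of jar in the frame of chute below -0.15 m or x of jar in the frame of chute above 0.15 m).
It fails at once if a bystander is pushed away or knocked over (distance of any of reagent, beaker, spare_jar from where it was at the start of the episode above 0.02 m or angle between any of reagent, beaker, spare_jar's own z axis and vertical above 0.5 rad).
It also fails if it takes over 38 s, if anything falls off the work surface, if the arm or the gripper's body presses on something with over 40 N, if the wrist force passes 120 N, or if a joint passes its speed limit or range.

ROBOT

A 6-joint arm with a two-finger parallel gripper is mounted at the origin on the work surface. World frame = base frame: x ahead of the robot, y to its left, z up, the work surface at z = 0. Lengths are in m, angles in rad, forces in N, time in s.
With the tool pointing down it reaches from about 0.35 to 0.775 m from the base axis. Payload 5.5 kg.
Tool frame: the origin (TCP) lies midway between the tips of the shut fingers; the grasp point (between the pads) lies 19 mm behind it; z points along the fingers, x is the direction in which the jaws open and shut, and the axes are right-handed (so a half turn about z gives the same grasp; the last joint's range is limited). The gripper opens to 85 mm and grips with 20 to 120 N. Pads are 22 mm wide; open, the fingers measure 114 mm over their backs; the gripper's body (76 mm by 85 mm) begins 54 mm behind the grasp point. The pads swing forward as they close: fully open they stand 13 mm farther back than shut.
Start: joints at [1.195, 0.313, 0.046, 1.304, 0, 1.431], TCP at [0.134, 0.559, 0.231] pointing down, gripper open.
Joint ranges: [-2.76, 2.76], [-0.86, 1.69], [-1.03, 1.26], [-2.2, 2.34], [-1.47, 1.5], [-3.14, 3.14]. Speed limits (rad/s): [2.57, 2.57, 3.14, 3.14, 3.14, 3.14].

INTERFACE

Orientations are given as a unit quaternion [w, x, y, z].
In Python, from workcell import env gives the robot as it stands.
- The arm moves only by the tool servo_tool, never from a script. Its argument "targets" is a list of rows, each an object with "xyz": the shift along the tool's x, y, z in m, a list of three; "twist": the turn, a rotation vector about the tool's x, y, z in rad, a list of three; "jaw": the opening, from 0 (shut) to 1 (fully open). A call has 1 to 12 rows; each row is the pose to reach, as a shift and turn from the pose commanded when the call began, along the tool's axes at that moment; what a row does not reach only later rows make up. A row lasts 1/12 s, in which the tool goes at most 41.7 mm and 7.16 degrees, less where a joint would pass 70% of its speed; a pose out of reach is approached as far as the arm can. A call with a gripper value outside its range is refused whole. The fingers move at their own pace and stop on an object; "squeeze" is the grip in N (left out, the last holds). Time passes only in rows, so rows that repeat a pose let the fingers close. It gives the time, the measured TCP pose, the force and the opening at its end, in the units of the state.
- env.get_state(): the state, without advancing time (a new reading comes with each control period).
- env.read_camera(name): name is "scene" or "side" or "wrist"; returns a dict with "color" (400x640x3 uint8, red, green, blue), "depth" (400x640 float32, m along the optical axis (not along the pixel's ray), 0 where there is no reading), "fx", "fy", "cx", "cy" (pixels), "eye" and "attitude" of the camera in the world. Camera axes: x right, y down, z forward; pixel columns grow to the right and rows downward; lengths in m; the calibration is good to about 2 mm. A picture is of the moment at which its call begins.
- env.hand_in(): hands the job in, once; it reports no verdict.
The state is a dict: "clock": time; "joint_pos": joint angles; "qvel": joint speeds; "tau": joint torques, N m; "tcp_pos": TCP position; "orientation": TCP orientation; "wrist_force": force on the tool from outside, world axes, zero at the start; "ft_torque": the same for the moment, N m; "finger_gap": finger opening in m.
Only numpy, scipy, OpenCV 4.12 (cv2) and the standard library are available. Lean on these libraries where they do the work, as an engineer would, in place of code of your own. Each camera call takes 0.05 s, during which the arm holds its last target. There are 200 camera calls.

## Working session

There is one attempt and no reset: what is moved stays moved. The work goes in short steps, Python scripts to look and compute and a tool call to move; the robot and the scene stay as the last step left them, time stands still between calls to the robot, and variables do not carry over. Pictures are saved under pics/ and viewed, about 8 in all and at most 12, crops included, and the job is handed in when it is done.

Besides the shell and the picture viewer there is one more tool, called after ">>>" by a JSON object that holds its "api" and its "payload", one argument or row to a line. servo_tool: Moves the arm, as the interface text tells. Its arguments: {"type":"object","properties":{"targets":{"type":"array","items":{"type":"object","properties":{"xyz":{"type":"array","items":{"type":"number"}},"twist":{"type":"array","items":{"type":"number"}},"jaw":{"type":"number"}}}},"squeeze":{"type":"number"}},"required":["targets"]}

```bash
mkdir -p pics; ls
cat > h.py <<'E'
import numpy as np, cv2
from workcell import env
from scipy.spatial.transform import Rotation as R
def rot(q): return R.from_quat([q[1],q[2],q[3],q[0]])
def cloud(c):
    a=np.asarray(c["attitude"],float)
    Rm=a if a.shape==(3,3) else rot(a).as_matrix()
    v,u=np.mgrid[:400,:640]; d=c["depth"]
    P=np.stack([(u-c["cx"])/c["fx"]*d,(v-c["cy"])/c["fy"]*d,d],-1)
    W=P@Rm.T+np.asarray(c["eye"]); W[d==0]=np.nan
    return W
def save(c,n): cv2.imwrite("pics/"+n,c["color"][:,:,::-1])
E
python3 - <<'E'
from h import *
s=env.get_state(); print(s)
ims=[]
for n in ["scene","side"]:
    c=env.read_camera(n); print(n,c["eye"],c["attitude"],c["fx"]); ims.append(c["color"])
    np.savez(n+".npz",W=cloud(c),col=c["color"])
cv2.imwrite("pics/a.png",cv2.resize(np.vstack(ims),(480*1,600))[:,:,::-1]) 
cv2.imwrite("pics/scene.png",ims[0][:,:,::-1]);cv2.imwrite("pics/side.png",ims[1][:,:,::-1])
E
```

```text
pics
{'clock': 0.0, 'joint_pos': array([ 1.19541091e+00,  3.14009314e-01,  4.49575337e-02,  1.30356613e+00,
       -2.46627189e-05,  1.43120202e+00]), 'qvel': array([-0.00012285, -0.00049552, -0.00017018,  0.00211095,  0.0004598 ,
        0.0002663 ]), 'tau': array([ 1.94687163e-03, -4.80621350e+01,  2.98537052e+01,  1.89912989e-02,
       -2.13070161e-04,  5.17108532e-06]), 'tcp_pos': array([0.13415249, 0.55860931, 0.23039501]), 'orientation': array([ 4.69443113e-04,  7.85369733e-01,  6.19026294e-01, -7.80586710e-04]), 'wrist_force': array([ 0.4638971 , -0.1075184 ,  0.58275273]), 'ft_torque': array([-0.02499232,  0.0094331 ,  0.04202963]), 'finger_gap': 0.08544466439340193}
scene [ 1.16724634 -0.29079321  0.58817547] [-0.3739351   0.76976364  0.46478879 -0.22717363] 381.89849509379786
side [0.03881268 0.52287293 0.65046882] [ 0.17150456 -0.35295846  0.82131175 -0.41406947] 478.0855100323328
```

View pics/scene.png

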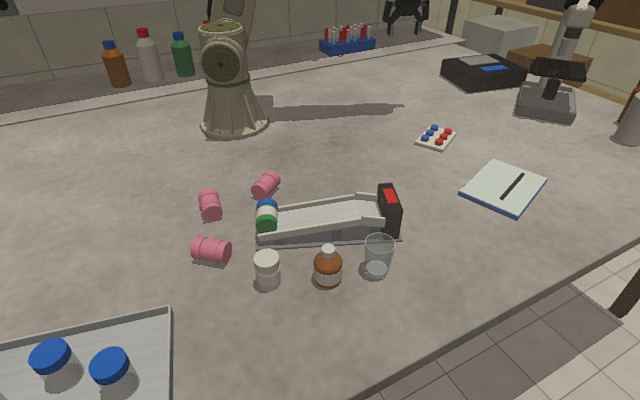

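View pics/side.png

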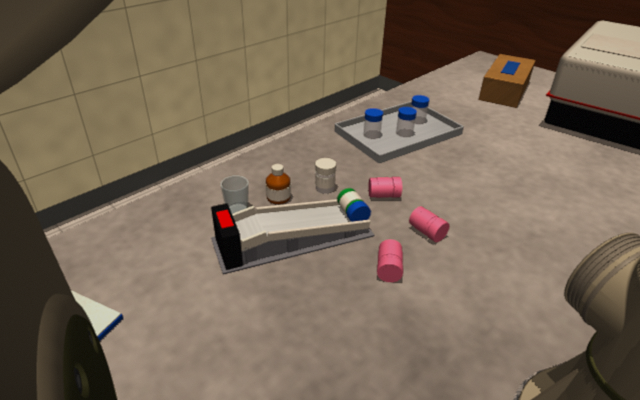

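Scene view: the jar is at (267,215), the black block at (390,210), and three bystanders stand on the camera side of the chute at (267,268), (328,265) and (378,255). Pink decoys lie behind the jar's low end. Side view: the jar is at (353,205) and the block at (228,235).

Run:
```python
from h import *
Ws=[];Cs=[]
for n in ["scene","side"]:
    z=np.load(n+".npz"); W=z["W"]; col=z["col"].astype(int)
    hsv=cv2.cvtColor(z["col"],cv2.COLOR_RGB2HSV).astype(int)
    box=(slice(180,245),slice(250,410)) if n=="scene" else (slice(180,275),slice(205,375))
    m=np.zeros(W.shape[:2],bool); m[box]=1; m&=np.isfinite(W[...,2])
    H,S,V=[hsv[...,i] for i in range(3)]
    for name,mm in dict(blue=(H>100)&(H<125)&(S>130),green=(H>40)&(H<85)&(S>110),red=((H<6)|(H>174))&(S>200),black=(V<45)&(W[...,2]>.075)&(W[...,2]<.1)).items():
        P=W[m&mm]; 
        if len(P): print(n,name,len(P),np.median(P,0).round(4),P.min(0).round(3),P.max(0).round(3))
    k=np.isfinite(W[...,2])&(W[...,2]<.12)&(W[...,2]>-.02); Ws.append(W[k]);Cs.append(z["col"][k])
    print(n,"table z",np.median(W[k][:,2]))
W=np.vstack(Ws);C=np.vstack(Cs)
j=np.load("side.npz")["W"][205,353]; print(j)
# top-down map 1mm/px scale 1.5, centre on jar..block
x0,y0=.2,-.25
o=np.argsort(W[:,2]); W=W[o];C=C[o]
c=np.load("scene.npz")["W"][215,330]; print("mid",c)
s=1200; im=np.zeros((600,600,3),np.uint8)
u=((W[:,0]-c[0])*s+300).astype(int); v=(300-(W[:,1]-c[1])*s).astype(int)
k=(u>=1)&(u<599)&(v>=1)&(v<599)
for a,b,q in zip(u[k],v[k],C[k]): im[b-1:b+2,a-1:a+2]=q
cv2.imwrite("pics/top.png",im[:,:,::-1])
```

```text
scene blue 97 [ 0.5314 -0.0871  0.0694] [ 0.516 -0.11   0.056] [ 0.544 -0.068  0.073]
scene green 98 [ 0.5796 -0.1055  0.0679] [ 0.535 -0.128  0.032] [ 0.592 -0.079  0.072]
scene black 3 [0.7074 0.1436 0.0813] [0.62  0.143 0.076] [0.708 0.145 0.083]
scene table z 0.00018384258383841168
side blue 358 [ 0.5236 -0.0796  0.058 ] [ 0.511 -0.103  0.007] [0.686 0.183 0.074]
side green 104 [ 0.5791 -0.0925  0.0664] [ 0.535 -0.116  0.017] [0.671 0.18  0.072]
side red 244 [0.6559 0.1515 0.088 ] [0.628 0.131 0.059] [0.685 0.171 0.091]
side black 389 [0.6275 0.1623 0.0866] [0.604 0.121 0.075] [0.703 0.185 0.09 ]
side table z 0.0006018308630273417
[ 0.53488569 -0.07595915  0.06916543]
mid [0.61210352 0.02679237 0.04434116]
```

View pics/top.png

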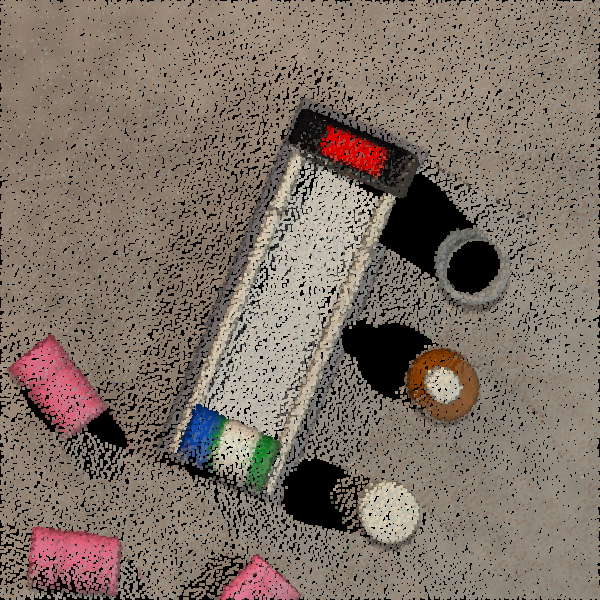

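The top-down map is clear: jar at px (230,445), block at (352,150), uphill pointing mostly +y with some +x, lid on the chute's +y side. Next I fit the chute pose and work out the approach in tool axes.

```bash
cat >> h.py <<'E'
def rel(ct,yaw_x,p,q):   # pose -> shift/twist in current tool axes, tool down, tool x at yaw_x
    X=np.array([np.cos(yaw_x),np.sin(yaw_x),0]);Z=np.array([0,0,-1.]);Y=np.cross(Z,X)
    G=R.from_matrix(np.stack([X,Y,Z],1)); C=rot(q)
    return C.inv().apply(p-ct),(C.inv()*G).as_rotvec()
E
python3 - <<'E'
from h import *
from scipy.optimize import least_squares
W=np.vstack([np.load(n+".npz")["W"].reshape(-1,3) for n in("scene","side")]);C=np.vstack([np.load(n+".npz")["col"].reshape(-1,3) for n in("scene","side")])
k=np.isfinite(W[:,2])&(np.abs(W[:,0]-.61)<.16)&(np.abs(W[:,1]-.03)<.2);W=W[k];C=C[k]
hsv=cv2.cvtColor(C[None],cv2.COLOR_RGB2HSV)[0].astype(int);H,S,V=hsv.T
top=W[(W[:,2]>.083)&(W[:,2]<.093)&(W[:,1]>.11)&(W[:,0]<.72)&((V<70)|((S>200)&((H<6)|(H>174))))]
r=cv2.minAreaRect(top[:,:2].astype(np.float32)*1000);print("block",r)
def loc(p,W): c,s=np.cos(p[2]),np.sin(p[2]);d=W[:,:2]-p[:2];return np.c_[d@[c,s],d@[-s,c]]
# jar: points within lower box, fit cylinder radius .024 at height .048
p=np.array([.612,.027,np.deg2rad(68)])
for it in range(3):
    L=loc(p,W);m=(np.abs(L[:,0]+.118)<.03)&(np.abs(L[:,1])<.031)&(W[:,2]>.054)
    J=W[m];B=loc(p,top)
    def f(q):
        l=loc(q,J); a=np.hypot(l[:,0]+.118,J[:,2]-.048)-.024
        b=loc(q,top)
        F=loc(q,W); 
        return np.r_[a/np.sqrt(len(a)),[np.percentile(b[:,1],1)/2+np.percentile(b[:,1],99)/2]]
    p=least_squares(f,p,loss="soft_l1",f_scale=.003).x   # x/y/yaw
    L=loc(p,W)
    # lateral: centre by walls at mid slope
    w=(L[:,0]>-.08)&(L[:,0]<.06)&(W[:,2]>.03)&(W[:,2]<.08)&(np.abs(L[:,1])<.06)
    e=np.percentile(L[w,1],[2,98]);j=np.percentile(loc(p,J)[:,1],[1,99])
    print(p,"walls",e,"block x",np.percentile(B[:,0],[1,99]),"y",np.percentile(B[:,1],[1,99]),"jar y",j,"jar resid",np.median(np.abs(f(p)[:-1]))*np.sqrt(len(J)))
for a in(-.08,-.04,0,.04):
    w=(np.abs(L[:,0]-a)<.015)&(W[:,2]>.03)&(W[:,2]<.08)&(np.abs(L[:,1])<.06);print(a,np.percentile(L[w,1],[3,97]))
s=env.get_state();yaw=p[2]-np.pi/2
for n,cx,z in(("above",-.17,.23),("low",-.17,.043)):
    g=np.r_[p[:2]+cx*np.array([np.cos(p[2]),np.sin(p[2])]),z]
    print(n,g,rel(s["tcp_pos"],yaw,g,s["orientation"]))
E
```

```text
block ((656.4425659179688, 149.1038055419922), (36.2940788269043, 105.33761596679688), 67.13703918457031)
[0.58205432 0.01897943 1.05298507] walls [-0.05898955  0.03113783] block x [0.11245028 0.14785088] y [-0.04632631  0.05598988] jar y [-0.06860193 -0.00853646] jar resid 0.0011674213112118186
[0.59110856 0.01265689 1.12606682] walls [-0.05499434  0.03882485] block x [0.13085905 0.17000886] y [-0.05147836  0.05147836] jar y [-0.01178768  0.02507173] jar resid 0.0010697469198812232
[0.59451822 0.01145732 1.14990536] walls [-0.05039164  0.04173367] block x [0.13395286 0.16960086] y [-0.05137138  0.05137138] jar y [-0.02384466  0.03122545] jar resid 0.0010068551835206614
-0.08 [-0.05186911  0.03901749]
-0.04 [-0.05048377  0.03997646]
0 [-0.04966521  0.04123433]
0.04 [-0.04886793  0.04211819]
above [ 0.52506067 -0.14370598  0.23      ] (array([-0.59160829,  0.54416108,  0.00133042]), array([1.25213325e-03, 1.39353050e-03, 1.75589821e+00]))
low [ 0.52506067 -0.14370598  0.043     ] (array([-0.59130452,  0.54420573,  0.18833017]), array([1.25213325e-03, 1.39353050e-03, 1.75589821e+00]))
```

Run:
```python
from h import *
W=np.vstack([np.load(n+".npz")["W"].reshape(-1,3) for n in("scene","side")])
W=W[np.isfinite(W[:,2])]
p=np.array([.598,.0099,1.173]);c,s=np.cos(p[2]),np.sin(p[2])
d=W[:,:2]-p[:2];L=np.c_[d@[c,s],d@[-s,c],W[:,2]]
for a in(-.08,-.04,0,.04):
    w=(np.abs(L[:,0]-a)<.015)&(W[:,2]>.03)&(W[:,2]<.08)&(np.abs(L[:,1])<.06);print(a,np.percentile(L[w,1],[3,97]))
J=L[(np.abs(L[:,0]+.118)<.035)&(np.abs(L[:,1])<.034)&(W[:,2]>.056)]
from scipy.optimize import least_squares
print("jar x,z",least_squares(lambda q:np.hypot(J[:,0]-q[0]-q[2]*J[:,1],J[:,2]-.048)-.024,[-.118,0,0],loss="soft_l1",f_scale=.002).x, np.percentile(J[:,1],[2,98]))
s_=env.get_state();yaw=p[2]-np.pi/2
g=np.r_[p[:2]-.172*np.array([c,s]),.23]
print(g,rel(s_["tcp_pos"],yaw,g,s_["orientation"]))
```

```text
-0.08 [-0.04610223  0.0445412 ]
-0.04 [-0.04571858  0.04468385]
0 [-0.04578624  0.04507244]
0.04 [-0.04587396  0.04488368]
jar x,z [-0.11814932  0.          0.01427245] [-0.03280829  0.0324504 ]
[ 0.53136932 -0.14866971  0.23      ] (array([-0.5949609 ,  0.55145474,  0.00133413]), array([1.23159017e-03, 1.40291993e-03, 1.73280358e+00]))
```

>>> {"api": "servo_tool", "payload": {
  "targets": [
    {"xyz": [-0.02,0.018,0],"twist": [0,0,0.06],"jaw": 0.35},
    {"xyz": [-0.05,0.046,0],"twist": [0,0,0.15],"jaw": 0.35},
    {"xyz": [-0.08,0.073,0],"twist": [0,0,0.24],"jaw": 0.35},
    {"xyz": [-0.11,0.101,0],"twist": [0,0,0.33],"jaw": 0.35},
    {"xyz": [-0.14,0.129,0],"twist": [0,0,0.42],"jaw": 0.35},
    {"xyz": [-0.17,0.156,0],"twist": [0,0,0.51],"jaw": 0.35},
    {"xyz": [-0.2,0.184,0],"twist": [0,0,0.6],"jaw": 0.35},
    {"xyz": [-0.23,0.212,0],"twist": [0,0,0.69],"jaw": 0.35},
    {"xyz": [-0.26,0.24,0],"twist": [0,0,0.78],"jaw": 0.35},
    {"xyz": [-0.28,0.26,0],"twist": [0,0,0.86],"jaw": 0.35},
    {"xyz": [-0.298,0.276,0],"twist": [0,0,0.93],"jaw": 0.35},
    {"xyz": [-0.305,0.282,0],"twist": [0,0,0.96],"jaw": 0.35}
  ]
}}

```text
clock: 1.1
tcp_pos: [0.3383, 0.1943, 0.2311]
orientation: [0.0, 0.983, 0.183, 0.0]
wrist_force: [0.0, -0.0, -0.3]
finger_gap: 0.0297
```

```bash
cat >> h.py <<'E'
P=np.array([.598,.0099,1.173]);E1=np.array([np.cos(P[2]),np.sin(P[2])]);E2=np.array([-E1[1],E1[0]])
def go(cx,z):
    s=env.get_state();g=np.r_[P[:2]+cx*E1,z];d=s["tcp_pos"][:2]-P[:2]
    print(round(s["clock"],2),"chute xy",(d@E1).round(4),(d@E2).round(4),"z",s["tcp_pos"][2].round(4),"gap",round(s["finger_gap"],4),"F",s["wrist_force"].round(1))
    print(*[v.round(4) for v in rel(s["tcp_pos"],P[2]-np.pi/2,g,s["orientation"])])
E
python3 -c "
from h import *
go(-.172,.23)"
```

```text
1.1 chute xy 0.0694 0.3108 z 0.2311 gap 0.0297 F [ 0.  -0.  -0.3]
[0.0565 0.3895 0.0014] [ 7.000e-04 -2.000e-04  7.663e-01]
```

>>> {"api": "servo_tool", "payload": {
  "targets": [
    {"xyz": [0.003,0.02,0],"twist": [0,0,0.04]},
    {"xyz": [0.008,0.055,0],"twist": [0,0,0.12]},
    {"xyz": [0.013,0.092,0],"twist": [0,0,0.2]},
    {"xyz": [0.019,0.13,0],"twist": [0,0,0.28]},
    {"xyz": [0.024,0.168,0],"twist": [0,0,0.36]},
    {"xyz": [0.03,0.206,0],"twist": [0,0,0.44]},
    {"xyz": [0.035,0.244,0],"twist": [0,0,0.52]},
    {"xyz": [0.041,0.282,0],"twist": [0,0,0.6]},
    {"xyz": [0.046,0.32,0],"twist": [0,0,0.67]},
    {"xyz": [0.051,0.355,0],"twist": [0,0,0.72]},
    {"xyz": [0.055,0.38,0],"twist": [0,0,0.75]},
    {"xyz": [0.0565,0.39,0],"twist": [0,0,0.766]}
  ]
}}

```text
schema error: expected keys xyz, twist, jaw
```

```bash
python3 -c "
from h import *
go(-.172,.043)"
```

```text
1.1 chute xy 0.0694 0.3108 z 0.2311 gap 0.0297 F [ 0.  -0.  -0.3]
[0.0566 0.3894 0.1884] [ 7.000e-04 -2.000e-04  7.663e-01]
```

>>> {"api": "servo_tool", "payload": {
  "targets": [
    {"xyz": [0.003,0.02,0],"twist": [0,0,0.04],"jaw": 0.35},
    {"xyz": [0.008,0.055,0],"twist": [0,0,0.12],"jaw": 0.35},
    {"xyz": [0.013,0.092,0],"twist": [0,0,0.2],"jaw": 0.35},
    {"xyz": [0.019,0.13,0],"twist": [0,0,0.28],"jaw": 0.35},
    {"xyz": [0.024,0.168,0],"twist": [0,0,0.36],"jaw": 0.35},
    {"xyz": [0.03,0.206,0],"twist": [0,0,0.44],"jaw": 0.35},
    {"xyz": [0.035,0.244,0],"twist": [0,0,0.52],"jaw": 0.35},
    {"xyz": [0.041,0.282,0],"twist": [0,0,0.6],"jaw": 0.35},
    {"xyz": [0.046,0.32,0],"twist": [0,0,0.67],"jaw": 0.35},
    {"xyz": [0.051,0.355,0],"twist": [0,0,0.72],"jaw": 0.35},
    {"xyz": [0.055,0.38,0],"twist": [0,0,0.75],"jaw": 0.35},
    {"xyz": [0.0565,0.39,0],"twist": [0,0,0.766],"jaw": 0.35}
  ]
}}

```text
clock: 2.1
tcp_pos: [0.5343, -0.1481, 0.2303]
orientation: [0.0, 0.981, -0.196, -0.0]
wrist_force: [0.7, -0.6, 0.3]
finger_gap: 0.0299
```

```bash
python3 -c "
from h import *
go(-.172,.043)"
```

```text
2.1 chute xy -0.1703 -0.0025 z 0.2303 gap 0.0299 F [ 0.7 -0.6  0.3]
[-0.0025  0.0016  0.1873] [0.0001 0.     0.0036]
```

>>> {"api": "servo_tool", "payload": {
  "targets": [
    {"xyz": [-0.001,0.001,0.015],"twist": [0,0,0],"jaw": 0.35},
    {"xyz": [-0.002,0.001,0.04],"twist": [0,0,0],"jaw": 0.35},
    {"xyz": [-0.002,0.001,0.065],"twist": [0,0,0],"jaw": 0.35},
    {"xyz": [-0.002,0.001,0.09],"twist": [0,0,0],"jaw": 0.35},
    {"xyz": [-0.002,0.001,0.115],"twist": [0,0,0],"jaw": 0.35},
    {"xyz": [-0.002,0.001,0.14],"twist": [0,0,0],"jaw": 0.35},
    {"xyz": [-0.002,0.001,0.16],"twist": [0,0,0],"jaw": 0.35},
    {"xyz": [-0.002,0.001,0.175],"twist": [0,0,0],"jaw": 0.35},
    {"xyz": [-0.002,0.001,0.185],"twist": [0,0,0],"jaw": 0.35},
    {"xyz": [-0.002,0.001,0.19],"twist": [0,0,0],"jaw": 0.35},
    {"xyz": [-0.002,0.001,0.191],"twist": [0,0,0],"jaw": 0.35}
  ]
}}

```text
clock: 3.02
tcp_pos: [0.5299, -0.1447, 0.0395]
orientation: [-0.0, 0.981, -0.194, -0.001]
wrist_force: [-0.1, -1.2, 0.6]
finger_gap: 0.0301
```

```bash
python3 -c "
from h import *
go(-.153,.038)
a=env.read_camera('side')['color'][140:290,180:440];b=env.read_camera('scene')['color'][150:300,180:440]
cv2.imwrite('pics/b.png',cv2.resize(np.vstack([a,b]),None,fx=2,fy=2)[:,:,::-1])"
```

```text
3.02 chute xy -0.1689 0.0029 z 0.0395 gap 0.0301 F [-0.1 -1.2  0.6]
[ 0.003  -0.0159  0.0015] [-0.0003  0.0017  0.0078]
```

View pics/b.png

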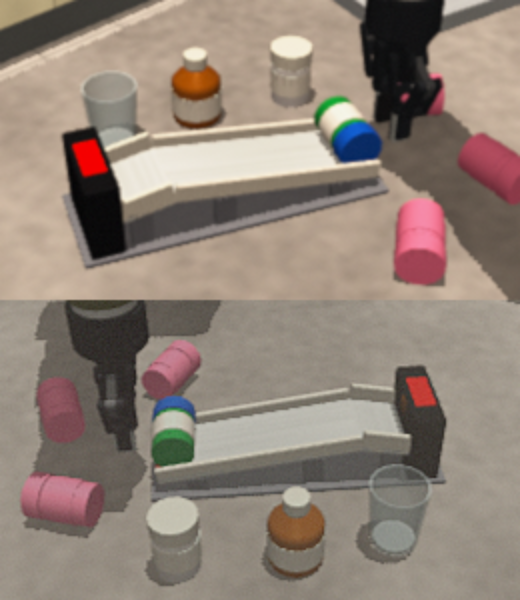

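Fingers hang behind the jar, clear of the lip and the pink decoys (side crop (395,130), scene crop (120,440)). Now I make contact and start the push.

>>> {"api": "servo_tool", "payload": {
  "targets": [
    {"xyz": [0.002,-0.003,0],"twist": [0,0,0.004],"jaw": 0.35},
    {"xyz": [0.003,-0.007,0],"twist": [0,0,0.008],"jaw": 0.35},
    {"xyz": [0.003,-0.01,0],"twist": [0,0,0.008],"jaw": 0.35},
    {"xyz": [0.003,-0.013,0],"twist": [0,0,0.008],"jaw": 0.35},
    {"xyz": [0.003,-0.015,0],"twist": [0,0,0.008],"jaw": 0.35},
    {"xyz": [0.003,-0.017,0],"twist": [0,0,0.008],"jaw": 0.35},
    {"xyz": [0.003,-0.02,-0.0004],"twist": [0,0,0.008],"jaw": 0.35},
    {"xyz": [0.003,-0.024,-0.001],"twist": [0,0,0.008],"jaw": 0.35},
    {"xyz": [0.003,-0.028,-0.0015],"twist": [0,0,0.008],"jaw": 0.35},
    {"xyz": [0.003,-0.032,-0.002],"twist": [0,0,0.008],"jaw": 0.35},
    {"xyz": [0.003,-0.036,-0.0026],"twist": [0,0,0.008],"jaw": 0.35},
    {"xyz": [0.003,-0.04,-0.0032],"twist": [0,0,0.008],"jaw": 0.35}
  ]
}}

```text
clock: 4.12
tcp_pos: [0.5487, -0.1094, 0.0435]
orientation: [-0.0, 0.98, -0.198, 0.0]
wrist_force: [-1.4, -1.8, 0.5]
finger_gap: 0.0297
```

```bash
cat >> h.py <<'E'
def jar():
    out=[]
    for n in("scene","side"):
        c=env.read_camera(n);W=cloud(c);d=W[...,:2]-P[:2];L=np.dstack([d@E1,d@E2,W[...,2]])
        h=cv2.cvtColor(c["color"],cv2.COLOR_RGB2HSV).astype(int);H,S,V=[h[...,i] for i in range(3)]
        m=(np.abs(L[...,0])<.17)&(np.abs(L[...,1])<.045)&(L[...,2]>.03)&(S>110)&(V>50)
        for nm,k in(("blue",(H>100)&(H<125)),("green",(H>40)&(H<85))):
            q=L[m&k]; q=q[q[:,2]>np.percentile(q[:,2],80)] if len(q)>5 else q
            out.append((n,nm,len(q),np.median(q,0).round(4) if len(q) else None))
    for o in out: print(*o)
E
python3 -c "
from h import *
go(-.1,.046); jar()"
```

```text
4.12 chute xy -0.1291 -0.0007 z 0.0435 gap 0.0297 F [-1.4 -1.8  0.5]
[-0.0008 -0.0291 -0.0024] [-0.0001 -0.     -0.0011]
scene blue 21 [-0.0928  0.0225  0.0753]
scene green 29 [-0.0929 -0.0297  0.0737]
side blue 74 [-0.0887  0.029   0.0745]
side green 20 [-0.09   -0.0259  0.0746]
```

>>> {"api": "servo_tool", "payload": {
  "targets": [
    {"xyz": [0,-0.004,-0.0006],"twist": [0,0,0],"jaw": 0.35},
    {"xyz": [0,-0.009,-0.0013],"twist": [0,0,0],"jaw": 0.35},
    {"xyz": [0,-0.014,-0.002],"twist": [0,0,0],"jaw": 0.35},
    {"xyz": [0,-0.019,-0.0027],"twist": [0,0,0],"jaw": 0.35},
    {"xyz": [0,-0.024,-0.0034],"twist": [0,0,0],"jaw": 0.35},
    {"xyz": [0,-0.029,-0.0041],"twist": [0,0,0],"jaw": 0.35},
    {"xyz": [0,-0.034,-0.0048],"twist": [0,0,0],"jaw": 0.35},
    {"xyz": [0,-0.039,-0.0055],"twist": [0,0,0],"jaw": 0.35},
    {"xyz": [0,-0.044,-0.0062],"twist": [0,0,0],"jaw": 0.35},
    {"xyz": [0,-0.049,-0.0069],"twist": [0,0,0],"jaw": 0.35},
    {"xyz": [0,-0.054,-0.0076],"twist": [0,0,0],"jaw": 0.35},
    {"xyz": [0,-0.058,-0.0082],"twist": [0,0,0],"jaw": 0.35}
  ]
}}

```text
clock: 5.22
tcp_pos: [0.5713, -0.0558, 0.0517]
orientation: [-0.0, 0.98, -0.198, -0.0]
wrist_force: [-0.7, -1.6, 1.5]
finger_gap: 0.0298
```

```bash
python3 -c "
from h import *
go(-.01,.06); jar()"
```

```text
5.22 chute xy -0.0709 -0.0008 z 0.0517 gap 0.0298 F [-0.7 -1.6  1.5]
[-0.0008 -0.0609 -0.0082] [-0.0003  0.0001 -0.001 ]
scene blue 21 [-0.0376  0.0206  0.0833]
scene green 29 [-0.0362 -0.0293  0.0817]
side blue 80 [-0.0317  0.0298  0.0829]
side green 19 [-0.032  -0.022   0.0829]
```

Tracking well: the jar is square and at about -0.035. Next 70 mm.

>>> {"api": "servo_tool", "payload": {
  "targets": [
    {"xyz": [0,-0.005,-0.0007],"twist": [0,0,0],"jaw": 0.35},
    {"xyz": [0,-0.011,-0.0015],"twist": [0,0,0],"jaw": 0.35},
    {"xyz": [0,-0.017,-0.0024],"twist": [0,0,0],"jaw": 0.35},
    {"xyz": [0,-0.023,-0.0032],"twist": [0,0,0],"jaw": 0.35},
    {"xyz": [0,-0.029,-0.0041],"twist": [0,0,0],"jaw": 0.35},
    {"xyz": [0,-0.035,-0.0049],"twist": [0,0,0],"jaw": 0.35},
    {"xyz": [0,-0.041,-0.0058],"twist": [0,0,0],"jaw": 0.35},
    {"xyz": [0,-0.047,-0.0066],"twist": [0,0,0],"jaw": 0.35},
    {"xyz": [0,-0.053,-0.0074],"twist": [0,0,0],"jaw": 0.35},
    {"xyz": [0,-0.059,-0.0083],"twist": [0,0,0],"jaw": 0.35},
    {"xyz": [0,-0.065,-0.0091],"twist": [0,0,0],"jaw": 0.35},
    {"xyz": [0,-0.07,-0.0098],"twist": [0,0,0],"jaw": 0.35}
  ]
}}

```text
clock: 6.32
tcp_pos: [0.5985, 0.0088, 0.0616]
orientation: [-0.0, 0.98, -0.198, 0.0]
wrist_force: [-0.5, -1.3, 1.0]
finger_gap: 0.0301
```

```bash
python3 -c "
from h import *
go(.055,.069); jar()"
```

```text
6.32 chute xy -0.0008 -0.0009 z 0.0616 gap 0.0301 F [-0.5 -1.3  1. ]
[-0.0009 -0.0558 -0.0074] [-0.0003 -0.     -0.0009]
scene blue 15 [0.0342 0.0232 0.0936]
scene green 29 [ 0.0342 -0.0256  0.0918]
side blue 84 [0.0382 0.0302 0.0928]
side green 21 [ 0.0381 -0.0234  0.0928]
```

>>> {"api": "servo_tool", "payload": {
  "targets": [
    {"xyz": [0,-0.005,-0.0007],"twist": [0,0,0],"jaw": 0.35},
    {"xyz": [0,-0.01,-0.0014],"twist": [0,0,0],"jaw": 0.35},
    {"xyz": [0,-0.015,-0.0021],"twist": [0,0,0],"jaw": 0.35},
    {"xyz": [0,-0.02,-0.0028],"twist": [0,0,0],"jaw": 0.35},
    {"xyz": [0,-0.025,-0.0035],"twist": [0,0,0],"jaw": 0.35},
    {"xyz": [0,-0.03,-0.0042],"twist": [0,0,0],"jaw": 0.35},
    {"xyz": [0,-0.035,-0.0049],"twist": [0,0,0],"jaw": 0.35},
    {"xyz": [0,-0.04,-0.0056],"twist": [0,0,0],"jaw": 0.35},
    {"xyz": [0,-0.045,-0.006],"twist": [0,0,0],"jaw": 0.35},
    {"xyz": [0,-0.05,-0.006],"twist": [0,0,0],"jaw": 0.35},
    {"xyz": [0,-0.055,-0.006],"twist": [0,0,0],"jaw": 0.35},
    {"xyz": [0,-0.06,-0.006],"twist": [0,0,0],"jaw": 0.35}
  ]
}}

```text
clock: 7.42
tcp_pos: [0.6217, 0.0641, 0.0673]
orientation: [-0.0, 0.98, -0.198, -0.0]
wrist_force: [1.2, -0.8, -0.8]
finger_gap: 0.0297
```

```bash
python3 -c "
from h import *
go(.055,.069); jar()"
```

```text
7.42 chute xy 0.0592 -0.0009 z 0.0673 gap 0.0297 F [ 1.2 -0.8 -0.8]
[-0.0009  0.0042 -0.0017] [-0.0005  0.0003 -0.001 ]
scene blue 19 [0.1083 0.0225 0.0945]
scene green 27 [ 0.1086 -0.0286  0.0927]
side blue 77 [0.1112 0.029  0.0939]
side green 21 [ 0.1087 -0.024   0.0936]
```

The jar rolled into the seat: its middle is at about 0.109, its top at about 0.094. Now I back off and rise clear.

>>> {"api": "servo_tool", "payload": {
  "targets": [
    {"xyz": [0,0.004,-0.002],"twist": [0,0,0],"jaw": 0.35},
    {"xyz": [0,0.012,-0.006],"twist": [0,0,0],"jaw": 0.35},
    {"xyz": [0,0.02,-0.012],"twist": [0,0,0],"jaw": 0.35},
    {"xyz": [0,0.026,-0.025],"twist": [0,0,0],"jaw": 0.35},
    {"xyz": [0,0.03,-0.045],"twist": [0,0,0],"jaw": 0.35},
    {"xyz": [0,0.03,-0.065],"twist": [0,0,0],"jaw": 0.35},
    {"xyz": [0,0.03,-0.085],"twist": [0,0,0],"jaw": 0.35},
    {"xyz": [0,0.03,-0.105],"twist": [0,0,0],"jaw": 0.35},
    {"xyz": [0,0.03,-0.12],"twist": [0,0,0],"jaw": 0.35},
    {"xyz": [0,0.03,-0.128],"twist": [0,0,0],"jaw": 0.35},
    {"xyz": [0,0.03,-0.13],"twist": [0,0,0],"jaw": 0.35},
    {"xyz": [0,0.03,-0.13],"twist": [0,0,0],"jaw": 0.35}
  ]
}}

```text
clock: 8.52
tcp_pos: [0.61, 0.0351, 0.1981]
orientation: [-0.0, 0.98, -0.199, 0.001]
wrist_force: [-1.4, -0.2, -0.4]
finger_gap: 0.0299
```

```bash
python3 -c "
from h import *
go(.03,.2); jar()
a=env.read_camera('side')['color'][140:290,180:440];b=env.read_camera('scene')['color'][150:300,180:440]
cv2.imwrite('pics/c.png',cv2.resize(np.vstack([a,b]),None,fx=2,fy=2)[:,:,::-1])"
```

```text
8.52 chute xy 0.0279 -0.0013 z 0.1981 gap 0.0299 F [-1.4 -0.2 -0.4]
[-0.0013 -0.0021 -0.0019] [-0.0004 -0.0011 -0.0019]
scene blue 20 [0.1115 0.0214 0.0941]
scene green 21 [ 0.1096 -0.0307  0.093 ]
side blue 77 [0.1125 0.0294 0.0937]
side green 21 [ 0.1097 -0.0219  0.094 ]
```

View pics/c.png

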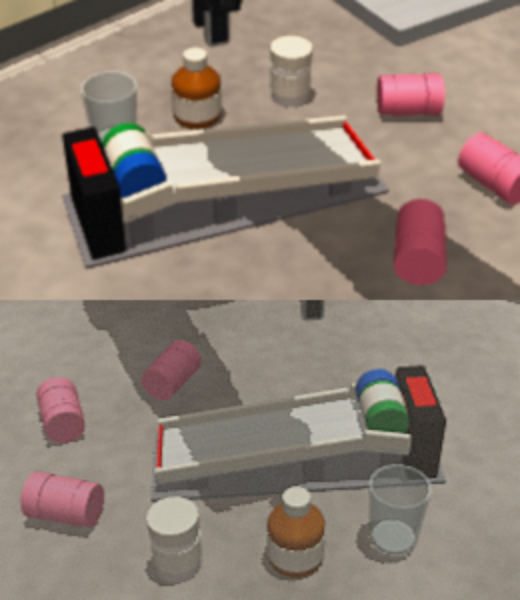

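The jar sits against the block (side crop (135,155), scene crop (383,400)). The bystanders are unmoved and the gripper is clear.

```bash
python3 -c "
from h import *
print(env.hand_in())"
```

```text
the job is handed in; nothing more can be done
None
```

The blue-lidded jar is in the seat against the reader block, and I've handed the job in; no verdict is reported.

**What I did:** I set the fingers about 30 mm apart and lowered them behind the jar. I pushed it up the slope at roughly 50–70 mm/s. It rolled over the crest into the seat on its own, and I then backed off and rose clear, with the arm at rest about 8.5 s into the run.

**Last checks:**
- **Jar position:** the camera points on top of the jar put its middle at about 110–111 mm along the chute (the seat is at 109 mm). Its top is about 94 mm above the table (95 mm expected).
- **Jar angle:** the lid and body ends differ by about 2–3 mm along the chute over a span of about 50 mm. That is a tilt of about 0.05 rad, within camera noise and below the 0.15 rad limit.
- **Jar at rest:** it stayed in the seat between the check just before I let go and the one about a second later. I did not measure its speed.
- **Bystanders:** the bottle, beaker and white-lidded jar look upright and unmoved by eye in the pictures; I did not measure them.
- **Forces:** the wrist readings I saw at the end of each move were under 3 N.
- **Failures:** one move call was refused for a missing "jaw" value, before anything moved, and I resent it. No check failed.

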